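# Build up the empty mixing pot on the balance

### The job

I need the tare weight of the complete empty mixing pot: build it up on the balance, one part at a time, letting go of each before you fetch the next. First set the wide-bore adapter sleeve upright in the middle of the pan, then stand the open jar right down in its bore, then put the plug lid fully home in the jar's mouth, and last set the outer cap down over the plug lid until it rests on it. Leave the other adapter, the small capped jar and the knife where they are.

Things in the scene. Friction and masses are not known exactly. Their poses are not given: they have to be found in the camera images.
- pan (a point): The bench balance, fixed where it stands, 250 x 190 x 44 mm, white, with a low display and keys on its front side (its -x side); on it a round steel pan, 124 mm across, the target. This point is the centre of the pan's top face, 60 mm above the bench; its z is up. It stands on the left or on the right of the bench, the clipboard on the other side.
- adapter_c (a point): Wide-bore adapter sleeve: an open aluminium cup, 34 mm high, 60 mm across outside, widening over its top 12 mm to 66 mm at the rim; a round bore with a flared mouth, 48 mm across and 28 mm deep (its floor is 6 mm thick). Stands open side up. This point is its centre, on its axis 17 mm above its underside; z is its axis, up. 0.11 to 0.18 kg.
- jar_c (a point): Open white plastic jar with three graduation rings, 44 mm across outside, 70 mm high, wall 3 mm (mouth 38 mm across), standing mouth up, empty. This point is its centre, on its axis 35 mm above its underside; z is its axis, up. Seated in the wide-bore adapter it goes 28 mm deep with 2 mm to spare all round, and its rim stands 42 mm above the adapter's rim: so hold it by the upper part.
- plug_c (a point): Plug lid: a solid grey plastic stopper, 24 mm high: a head 50 mm across and 14 mm thick (with a dark ring on top), and below it a plug 33 mm across and 10 mm long with a tapered end. Lies plug down on the bench, so the head's sides are from 10 to 24 mm above it. This point is on its axis, 12 mm above its underside; z is its axis, up. Home, the plug is inside the jar's mouth and the head rests on the jar's rim (2.5 mm to spare all round).
- cap_c (a point): Outer cap: a ribbed black plastic cap, 63 mm across outside (about 65 over the ribs), 34 mm high, closed on top (5 mm thick) and open below with a bore of 56 mm, 29 mm deep. Stands closed side up. This point is its centre, on its axis 17 mm above its lower rim; z is its axis, up. It slips loosely (3 mm to spare all round) over the plug lid's head and the jar's top and rests with its inside ceiling on the head's top.
- small_adapter_c (a point): Not for this job: narrow-bore adapter, the same outside as the wide-bore one (34 mm high, 66 mm across the rim), but with a bore of only 32 mm and thick walls. Origin at its centre, 17 mm above its underside.
- small_jar_c (a point): Not for this job: small closed white jar with a black cap, 57 mm high, 29 mm across (cap 33 mm). Origin on its axis, 28 mm above its underside.
- knife_c (a point): Not for this job: yellow trimming knife, about 150 mm long, lying on the clipboard (300 x 220 mm, 8 mm high, binder clip 15 mm high). Origin at its middle, x along it.
There are look-alikes about, which are no part of the job. What is shaped like the part that bears cap_c but orange or red is not meant. What is shaped like the part that bears jar_c but yellow is not meant.

How it is judged:
By the outcome, as a careful person would: the job done as asked, in the order asked, and still so for the second after the job is handed in, with the robot touching nothing.
It also fails if it takes over 128 s, if anything falls off the work surface, if the arm or the gripper's body presses on something with over 40 N, if the wrist force passes 120 N, or if a joint passes its speed limit or range.

### The arm

A 6-joint arm with a two-finger parallel gripper is mounted at the origin on the work surface. World frame = base frame: x ahead of the robot, y to its left, z up, the work surface at z = 0. Lengths are in m, angles in rad, forces in N, time in s.
With the tool pointing down it reaches from about 0.3 to 0.775 m from the base axis. Payload 14.6 kg.
Tool frame: the origin (TCP) lies at the very end of the fingers, on their centre line; the grasp point (between the pads) lies 19 mm behind it; z points along the fingers, y is the line along which they close (so a half turn about z gives the same grasp; the last joint's range is limited). The gripper opens to 94 mm and grips with 3 to 60 N. Pads are 16 mm wide; open, the fingers measure 119 mm over their backs; the gripper's body (75 mm by 177 mm) begins 78 mm behind the grasp point.
Start: joints at [-1.267, 0.3, 1.521, -0, 1.321, -0.067], TCP at [0.199, -0.513, 0.205] pointing down, gripper open.
Joint ranges: [-3.03, 3.03], [-0.79, 2.21], [0.23, 2.52], [-1.04, 4.18], [0, 3.07], [-2.55, 2.55]. Speed limits (rad/s): [2.22, 2.22, 2.57, 3.14, 3.14, 3.14].

### API

Orientations are given as [roll, pitch, yaw] about the fixed x, y, z axes, in that order (R = Rz(yaw) Ry(pitch) Rx(roll)).
In Python, from station import ctrl gives the robot as it stands. The module is installed in compiled form; this text tells all that it offers.
- The arm moves only by the tool play_rows, never from a script. Its argument "commands" is a list of rows, each a list of 7 numbers: the shift along the tool's x, y, z in m, then the turn, a rotation vector about the tool's x, y, z in degrees, then the closure, from -1 (fully open) to 1 (shut). A call has 1 to 20 rows; each row shifts and turns the commanded pose from where the row before left it, along the tool's axes as they then stand; what a row does not reach is not made up. A row lasts 1/12 s, in which the tool goes at most 41.7 mm and 7.16 degrees, less where a joint would pass 70% of its speed; a pose out of reach is approached as far as the arm can. A call is refused whole if a number of a shift passes 0.0417 or a number of a turn 7.16, either way. A call with a gripper value outside its range is refused whole. The fingers move at their own pace and stop on an object; "force" is the grip in N (left out, the last holds). Time passes only in rows, so rows that do not move let the fingers close. It gives the time, the measured TCP pose, the force, the opening and the grip force at its end, in the units of the state.
- ctrl.get_obs(): the state, without advancing time (a new reading comes with each control period).
- ctrl.camera(name): name is "side" or "top"; returns the picture (384x512x3 uint8, blue, green, red); there is no depth.
- ctrl.camera_model(name): a dict with "fx", "fy", "cx", "cy" (pixels), "rvec" (rotation vector, rad) and "tvec" (3), from world to camera coordinates, as OpenCV has them. Camera axes: x right, y down, z forward; pixel columns grow to the right and rows downward; lengths in m; the calibration is good to about 2 mm. A picture is of the moment at which its call begins. camera_model takes no time and is no camera call.
- ctrl.hand_in(): hands the job in; it is judged then, once.
The state is a dict: "time_s": time; "qpos": joint angles; "joint_vel": joint speeds; "tau": joint torques, N m; "ee_pos": TCP position; "eef_rot": TCP orientation; "force": force on the tool from outside, world axes, zero at the start; "moment": the same for the moment, N m; "grip_width": finger opening in m; "grip_force": force on a finger pad.
Only numpy, scipy, OpenCV 4.12 (cv2) and the standard library are available. Lean on these libraries where they do the work, as an engineer would, in place of code of your own. Each camera call takes 0.05 s, during which the arm holds its last target. There are 200 camera calls.

## Working session

There is one attempt and no reset: what is moved stays moved. The work goes in short steps, Python scripts to look and compute and a tool call to move; the robot and the scene stay as the last step left them, time stands still between calls to the robot, and variables do not carry over. Pictures are saved under pics/ and viewed, at most 14 in all, crops included, and the job is handed in when it is done.

Besides the shell and the picture viewer there is one more tool, called after "Request:" as name(argument=value, ...), one argument or row to a line, values as JSON. play_rows: Moves the arm, as the interface text tells. Its arguments: {"type":"object","properties":{"commands":{"type":"array","items":{"type":"array","items":{"type":"number"}}},"force":{"type":"number"}},"required":["commands"]}

```bash
mkdir -p pics; cat > h.py <<'E'
import numpy as np, cv2
from station import ctrl
def snap(n,f):
    im=ctrl.camera(n); cv2.imwrite('pics/'+f,im); return im
def ray(n,u,v,z):
    m=ctrl.camera_model(n); R=cv2.Rodrigues(np.array(m['rvec'],float))[0]; t=np.array(m['tvec'],float).ravel()
    d=R.T@np.array([(u-m['cx'])/m['fx'],(v-m['cy'])/m['fy'],1]); c=-R.T@t
    return c+d*(z-c[2])/d[2]
def proj(n,p):
    m=ctrl.camera_model(n); R=cv2.Rodrigues(np.array(m['rvec'],float))[0]; t=np.array(m['tvec'],float).ravel()
    q=R@np.array(p)+t; return m['fx']*q[0]/q[2]+m['cx'],m['fy']*q[1]/q[2]+m['cy']
E
python3 - <<'E'
from h import *
for n in('top','side'):
    im=snap(n,n+'0.png'); cv2.imwrite('pics/%s0b.png'%n,cv2.resize(im,(800,600),interpolation=cv2.INTER_CUBIC))
    m=ctrl.camera_model(n);R=cv2.Rodrigues(np.array(m['rvec'],float))[0];print(n,m['fx'],-R.T@np.array(m['tvec']).ravel())
o=ctrl.get_obs();print(o['time_s'],o['ee_pos'],o['eef_rot'],o['grip_width'])
E
```

```text
top 485.69986686100225 [ 0.29749406 -0.00742181  1.11373838]
side 371.5154693355252 [ 0.41286015 -0.48778939  0.71150294]
0.1 [ 0.19920853 -0.51241123  0.20493715] [-3.14055696e+00 -5.79082803e-05  3.70795591e-01] 0.09418797918911735
```

View pics/top0b.png

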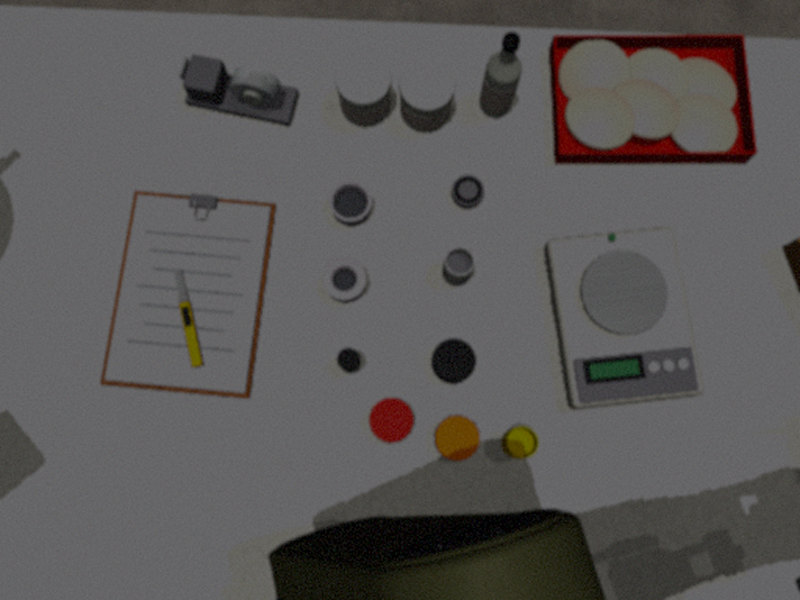

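View pics/side0b.png

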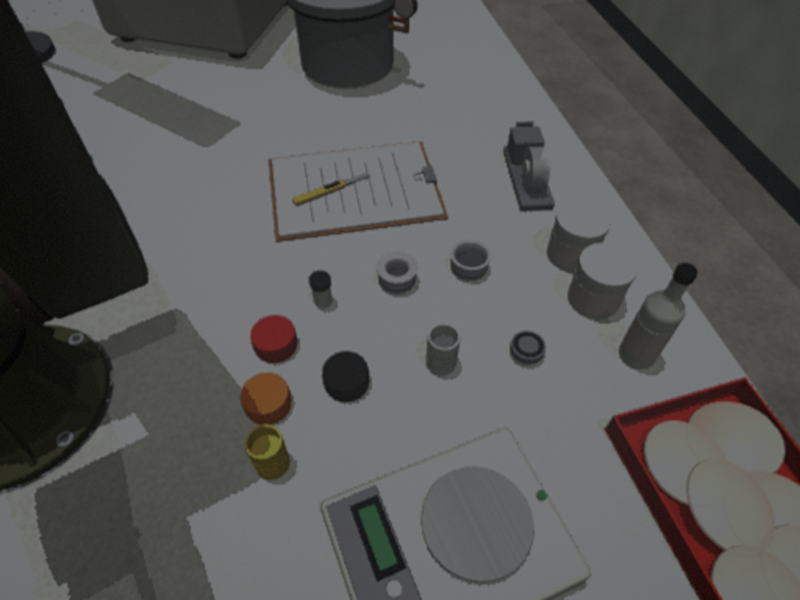

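The top picture shows the wide adapter at (352,203), the plug lid at (467,191), the jar at (459,265), the cap at (454,361) and the pan at (624,292). The narrow adapter is at (347,282). The side picture agrees. I'll enlarge both.

```bash
python3 - <<'E'
from h import *
def crop(f,x,y,w,h,s,o):
    im=cv2.imread('pics/'+f)[y:y+h,x:x+w]; im=cv2.convertScaleAbs(im,alpha=1.8)
    im=cv2.resize(im,None,fx=s,fy=s,interpolation=cv2.INTER_CUBIC)
    for k in range(0,w,10): cv2.line(im,(k*s,0),(k*s,8 if (x+k)%50 else 20),(0,0,255),1)
    for k in range(0,h,10): cv2.line(im,(0,k*s),(8 if (y+k)%50 else 20,k*s),(0,0,255),1)
    cv2.imwrite('pics/'+o,im)
crop('top0.png',200,110,130,140,4,'ct.png')
crop('side0.png',200,150,160,120,5,'cs.png')
E
```

```text
(no output)
```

View pics/ct.png

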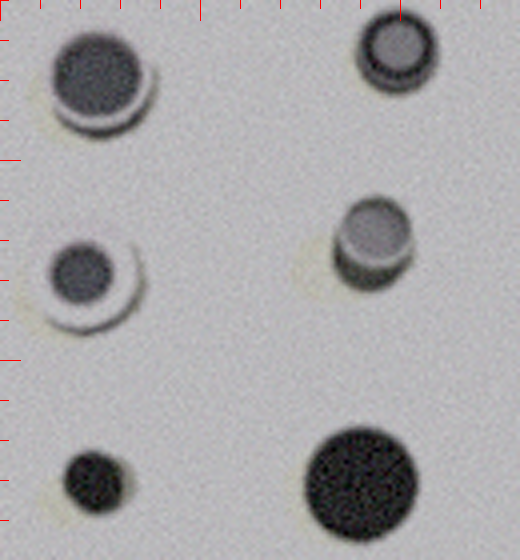

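View pics/cs.png

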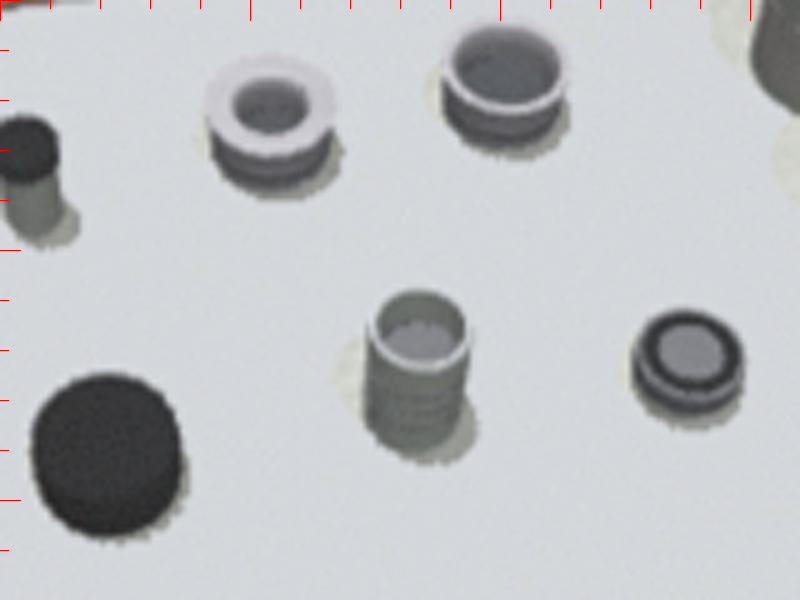

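```bash
python3 - <<'E'
from h import *
T=lambda p:(200+(p[0]+.5)/4-.5,110+(p[1]+.5)/4-.5)
S=lambda p:(200+(p[0]+.5)/5-.5,150+(p[1]+.5)/5-.5)
B=lambda p:((p[0]+.5)*.64-.5,(p[1]+.5)*.64-.5)
for n,t,s,z in [('ad',T((97.5,74)),S((504,69)),.034),('plug',T((398,46)),S((689,352)),.024),('jar',T((376,232)),S((418.5,329)),.07),('cap',T((361,484)),S((107,430)),.034),('sm',T((92,275)),S((271,108)),.034),('pan',B((624.5,292)),B((477.5,524)),.06)]:
    a,b=ray('top',*t,z),ray('side',*s,z);print(n,a.round(4),b.round(4),((a+b)/2).round(4))
# pan contour fit
im=cv2.imread('pics/top0.png')
for c in[(.02,.02)]:pass
print([np.round(ray('top',*B(p),.06),4) for p in((581,292),(668,292),(624,249),(624,335))])
E
```

```text
ad [0.6776 0.0865 0.034 ] [0.6737 0.0838 0.034 ] [0.6756 0.0851 0.034 ]
plug [ 0.7068 -0.0895  0.024 ] [ 0.7043 -0.0885  0.024 ] [ 0.7055 -0.089   0.024 ]
jar [ 0.5798 -0.0767  0.07  ] [ 0.5792 -0.0777  0.07  ] [ 0.5795 -0.0772  0.07  ]
cap [ 0.4435 -0.075   0.034 ] [ 0.4456 -0.0731  0.034 ] [ 0.4446 -0.074   0.034 ]
sm [0.5567 0.0824 0.034 ] [0.5561 0.086  0.034 ] [0.5564 0.0842 0.034 ]
pan [ 0.5493 -0.3144  0.06  ] [ 0.5478 -0.3174  0.06  ] [ 0.5486 -0.3159  0.06  ]
[array([ 0.5465, -0.2523,  0.06  ]), array([ 0.5521, -0.3765,  0.06  ]), array([ 0.613 , -0.3148,  0.06  ]), array([ 0.4871, -0.3126,  0.06  ])]
```

Request:
play_rows(
  commands=[
    [0,0,0,0,0,7.08,-1],
    [0,0,0,0,0,7.08,-1],
    [0,0,0,0,0,7.08,-1],
    [0.024,-0.03,0,0,0,0,-1],
    [0.024,-0.03,0,0,0,0,-1],
    [0.024,-0.03,0,0,0,0,-1],
    [0.024,-0.03,0,0,0,0,-1],
    [0.024,-0.03,0,0,0,0,-1],
    [0.024,-0.03,0,0,0,0,-1],
    [0.024,-0.03,0,0,0,0,-1],
    [0.024,-0.03,0,0,0,0,-1],
    [0.024,-0.03,0,0,0,0,-1],
    [0.024,-0.03,0,0,0,0,-1],
    [0.024,-0.03,0,0,0,0,-1],
    [0.024,-0.03,0,0,0,0,-1],
    [0.024,-0.03,0,0,0,0,-1],
    [0.024,-0.03,0,0,0,0,-1],
    [0.024,-0.03,0,0,0,0,-1],
    [0.024,-0.03,0,0,0,0,-1],
    [0.024,-0.03,0,0,0,0,-1],
  ],
  force=15,
)

```text
time_s: 1.77
ee_pos: [0.608, -0.0007, 0.2051]
eef_rot: [-3.142, 0.001, 0.0]
force: [0.5, -1.4, 0.1]
grip_width: 0.0937
grip_force: 0.0
```

Request:
play_rows(
  commands=[
    [0.0225,-0.0286,0,0,0,0,-1],
    [0.0225,-0.0286,0,0,0,0,-1],
    [0.0225,-0.0286,0,0,0,0,-1],
    [0,0,0.03,0,0,0,-1],
    [0,0,0.03,0,0,0,-1],
    [0,0,0.03,0,0,0,-1],
    [0,0,0.03,0,0,0,-1],
    [0,0,0.03,0,0,0,-1],
    [0,0,0.023,0,0,0,-1],
    [0,0,0.015,0,0,0,-1],
    [0,0,0.005,0,0,0,-1],
    [0,0,0,0,0,0,1],
    [0,0,0,0,0,0,1],
    [0,0,0,0,0,0,1],
    [0,0,0,0,0,0,1],
    [0,0,0,0,0,0,1],
    [0,0,0,0,0,0,1],
  ],
  force=15,
)

```text
time_s: 3.18
ee_pos: [0.6753, 0.0834, 0.0137]
eef_rot: [-3.141, -0.002, 0.0]
force: [-0.4, 1.2, 6.0]
grip_width: 0.0628
grip_force: 15.0
```

Request:
play_rows(
  commands=[
    [0,0,-0.008,0,0,0,1],
    [0,0,-0.02,0,0,0,1],
    [0,0,-0.03,0,0,0,1],
    [0,0,-0.03,0,0,0,1],
    [0,0,-0.03,0,0,0,1],
    [0,0,-0.03,0,0,0,1],
    [-0.0055,0.017,0,0,0,0,1],
    [-0.01,0.032,0,0,0,0,1],
    [-0.01,0.032,0,0,0,0,1],
    [-0.01,0.032,0,0,0,0,1],
    [-0.01,0.032,0,0,0,0,1],
    [-0.01,0.032,0,0,0,0,1],
    [-0.01,0.032,0,0,0,0,1],
    [-0.01,0.032,0,0,0,0,1],
    [-0.01,0.032,0,0,0,0,1],
    [-0.01,0.032,0,0,0,0,1],
    [-0.01,0.032,0,0,0,0,1],
    [-0.01,0.032,0,0,0,0,1],
    [-0.0055,0.017,0,0,0,0,1],
    [0,0,0,0,0,0,1],
  ],
)

```text
time_s: 4.85
ee_pos: [0.5521, -0.3062, 0.1607]
eef_rot: [3.141, 0.0, -0.004]
force: [-1.0, 0.2, -0.7]
grip_width: 0.0631
grip_force: 15.0
```

```bash
python3 - <<'E'
from h import *
a=snap('top','t1.png');b=snap('side','s1.png')
A=cv2.resize(a[80:300,270:470],None,fx=2.7,fy=2.7,interpolation=2);Bm=cv2.resize(b[150:384,180:384],None,fx=2.5,fy=2.5,interpolation=2)
H=max(A.shape[0],Bm.shape[0]);c=np.zeros((H,A.shape[1]+Bm.shape[1],3),np.uint8);c[:A.shape[0],:A.shape[1]]=A;c[:Bm.shape[0],A.shape[1]:]=Bm
c=cv2.convertScaleAbs(c,alpha=1.8);f=min(1,800/c.shape[1],600/c.shape[0]);cv2.imwrite('pics/v1.png',cv2.resize(c,None,fx=f,fy=f))
o=ctrl.get_obs();print(o['ee_pos'],o['force'])
E
```

```text
[ 0.55347615 -0.30298606  0.16061025] [ 0.03917329  0.66381489 -1.35863252]
```

View pics/v1.png

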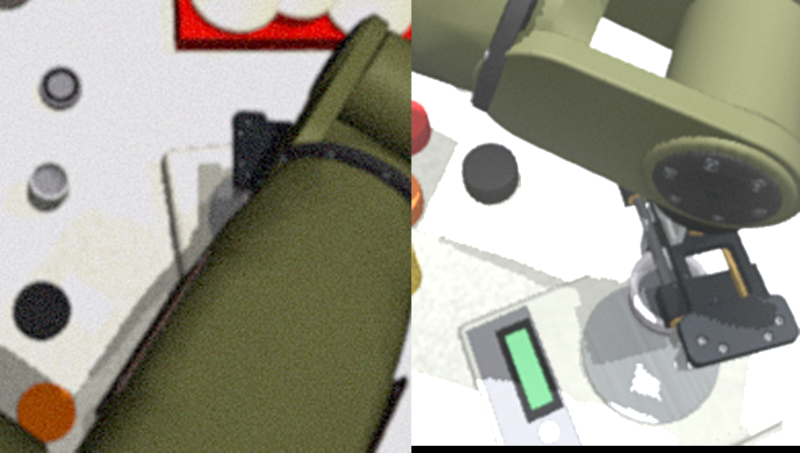

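The adapter is in the gripper and level, above the pan. Lowering it now.

Request:
play_rows(
  commands=[
    [-0.005,0.0129,0,0,0,0,1],
    [0,0,0.02,0,0,0,1],
    [0,0,0.025,0,0,0,1],
    [0,0,0.02,0,0,0,1],
    [0,0,0.01,0,0,0,1],
    [0,0,0.005,0,0,0,1],
    [0,0,0,0,0,0,1],
    [0,0,0,0,0,0,1],
    [0,0,0,0,0,0,1],
  ],
)

```text
time_s: 5.7
ee_pos: [0.5494, -0.3159, 0.0819]
eef_rot: [3.14, -0.002, 0.0]
force: [-0.4, -0.5, -1.6]
grip_width: 0.0633
grip_force: 15.0
```

Request:
play_rows(
  commands=[
    [0,0,0.002,0,0,0,1],
    [0,0,0.002,0,0,0,1],
    [0,0,0.002,0,0,0,1],
    [0,0,0,0,0,0,1],
    [0,0,0,0,0,0,1],
  ],
)

```text
time_s: 6.12
ee_pos: [0.5487, -0.3157, 0.0744]
eef_rot: [-3.141, 0.0, 0.0]
force: [-0.2, -1.0, -0.8]
grip_width: 0.0634
grip_force: 15.0
```

Request:
play_rows(
  commands=[
    [0,0,0.001,0,0,0,1],
    [0,0,0.0005,0,0,0,1],
    [0,0,0,0,0,0,1],
    [0,0,0,0,0,0,1],
  ],
)

```text
time_s: 6.45
ee_pos: [0.5489, -0.3158, 0.0737]
eef_rot: [3.141, -0.0, 0.0]
force: [-2.9, 1.3, 5.5]
grip_width: 0.0633
grip_force: 15.0
```

Request:
play_rows(
  commands=[
    [0,0,0,0,0,0,-1],
    [0,0,0,0,0,0,-1],
    [0,0,0,0,0,0,-1],
    [0,0,0,0,0,-7,-1],
    [0,0,0,0,0,-7,-1],
    [0,0,0,0,0,-7,-1],
    [0,0,0,0,0,-7,-1],
    [0,0,0,0,0,-7,-1],
    [0,0,0,0,0,-7,-1],
    [0,0,0,0,0,-7,-1],
    [0,0,0,0,0,-7,-1],
    [0,0,0,0,0,-7,-1],
    [0,0,0,0,0,-7,-1],
    [0,0,0,0,0,-7,-1],
    [0,0,0,0,0,-7,-1],
    [0,0,0,0,0,-6,-1],
    [0,0,0,0,0,0,-1],
  ],
  force=4,
)

```text
time_s: 7.87
ee_pos: [0.5487, -0.3157, 0.0728]
eef_rot: [-3.141, -0.0, 1.576]
force: [0.8, -0.1, -0.4]
grip_width: 0.0942
grip_force: 0.0
```

Request:
play_rows(
  commands=[
    [0,0,0,0,0,0,0.2],
    [0,0,0,0,0,0,1],
    [0,0,0,0,0,0,1],
    [0,0,0,0,0,0,1],
    [0,0,0,0,0,0,1],
    [0,0,0,0,0,0,1],
  ],
)

```text
time_s: 8.37
ee_pos: [0.5488, -0.3157, 0.0729]
eef_rot: [3.142, 0.0, 1.57]
force: [0.6, 0.8, 0.7]
grip_width: 0.0662
grip_force: 4.0
```

Request:
play_rows(
  commands=[
    [0,0,0,0,0,0,-1],
    [0,0,0,0,0,0,-1],
    [0,0,0,0,0,0,-1],
    [0,0,-0.02,0,0,0,-1],
    [0,0,-0.03,0,0,0,-1],
    [0,0,-0.03,0,0,0,-1],
    [0,0,-0.03,0,0,0,-1],
    [0,0,-0.017,0,0,0,-1],
    [0.0265,0.0034,0,0,0,0,-1],
    [0.0265,0.0034,0,0,0,0,-1],
    [0.0265,0.0034,0,0,0,0,-1],
    [0.0265,0.0034,0,0,0,0,-1],
    [0.0265,0.0034,0,0,0,0,-1],
    [0.0265,0.0034,0,0,0,0,-1],
    [0.0265,0.0034,0,0,0,0,-1],
    [0.0265,0.0034,0,0,0,0,-1],
    [0.0265,0.0034,0,0,0,0,-1],
    [0,0,0,0,0,0,-1],
    [0,0,0,0,0,0,-1],
  ],
)

```text
time_s: 9.95
ee_pos: [0.5794, -0.0763, 0.2]
eef_rot: [3.141, 0.0, 1.573]
force: [0.6, -0.3, 0.3]
grip_width: 0.0939
grip_force: 0.0
```

```bash
cat >> h.py <<'E'
def both(o,ta,sa):
    P=[]
    for n,(x,y,w,h) in(('top',ta),('side',sa)):
        im=ctrl.camera(n)[y:y+h,x:x+w]; s=4
        P.append(cv2.resize(cv2.convertScaleAbs(im,alpha=1.6),None,fx=s,fy=s,interpolation=2))
    H=max(p.shape[0] for p in P); c=np.hstack([cv2.copyMakeBorder(p,0,H-p.shape[0],0,0,0) for p in P]); cv2.imwrite('pics/'+o,c); print(c.shape)
E
python3 - <<'E'
from h import *
both('v2.png',(350,140,100,100),(210,250,100,130))
print(ctrl.get_obs()['ee_pos'])
print(proj('top',(.5488,-.3157,.094)),proj('side',(.5488,-.3157,.094)))
E
```

```text
(520, 800, 3)
[ 0.57926457 -0.0778891   0.1999519 ]
(np.float64(404.64080252164536), np.float64(183.49990095136073)) (np.float64(307.9810193620249), np.float64(327.5201190095996))
```

View pics/v2.png

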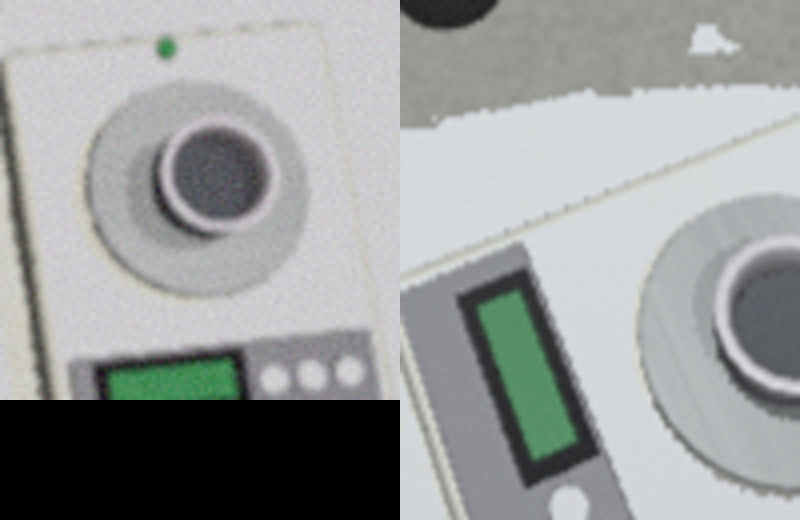

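The adapter stands upright in the middle of the pan. Its rim is at top (404,183), where I predicted it. Next is the jar.

Request:
play_rows(
  commands=[
    [0,0,0.02,0,0,0,-1],
    [0,0,0.035,0,0,0,-1],
    [0,0,0.035,0,0,0,-1],
    [0,0,0.035,0,0,0,-1],
    [0,0,0.035,0,0,0,-1],
    [0,0,0.02,0,0,0,-1],
    [0,0,0.008,0,0,0,-1],
    [0,0,0,0,0,0,-0.2],
    [0,0,0,0,0,0,0],
    [0,0,0,0,0,0,0.05],
    [0,0,0,0,0,0,0.1],
    [0,0,0,0,0,0,1],
    [0,0,0,0,0,0,1],
    [0,0,0,0,0,0,1],
  ],
  force=3,
)

```text
time_s: 11.22
ee_pos: [0.5796, -0.0772, 0.0124]
eef_rot: [3.141, 0.0, 1.571]
force: [-0.8, 0.0, -0.0]
grip_width: 0.0503
grip_force: 0.0
```

Request:
play_rows(
  commands=[
    [0,0,0,0,0,0,-1],
    [0,0,0,0,0,0,-1],
    [0,0,0,0,0,0,-1],
    [0,0,-0.013,0,0,7,-1],
    [0,0,-0.013,0,0,7,-1],
    [0,0,0,0,0,7,-1],
    [0,0,0,0,0,7,-1],
    [0,0,0,0,0,7,-1],
    [0,0,0,0,0,7,-1],
    [0,0,0,0,0,7,-1],
    [0,0,0,0,0,7,-1],
    [0,0,0,0,0,7,-1],
    [0,0,0,0,0,7,-1],
    [0,0,0,0,0,7,-1],
    [0,0,0,0,0,7,-1],
    [0,0,0,0,0,6,-1],
    [0,0,0,0,0,0,-1],
  ],
)

```text
time_s: 12.63
ee_pos: [0.5794, -0.0772, 0.0379]
eef_rot: [-3.142, 0.0, -0.005]
force: [0.4, -0.2, 0.1]
grip_width: 0.0944
grip_force: 0.0
```

Request:
play_rows(
  commands=[
    [0,0,0,0,0,0,-0.2],
    [0,0,0,0,0,0,0],
    [0,0,0,0,0,0,0.05],
    [0,0,0,0,0,0,0.1],
    [0,0,0,0,0,0,1],
    [0,0,0,0,0,0,1],
    [0,0,0,0,0,0,1],
    [0,0,0,0,0,0,1],
  ],
  force=12,
)

```text
time_s: 13.3
ee_pos: [0.5794, -0.0772, 0.038]
eef_rot: [-3.142, -0.0, 0.0]
force: [0.5, -0.0, -0.7]
grip_width: 0.0446
grip_force: 12.3
```

Request:
play_rows(
  commands=[
    [0,0,0,0,0,0,-1],
    [0,0,0,0,0,0,-1],
    [0,0,0,0,0,0,-1],
    [0,0,0,0,0,-7,-1],
    [0,0,0,0,0,-7,-1],
    [0,0,0,0,0,-7,-1],
    [0,0,0,0,0,-7,-1],
    [0,0,0,0,0,-7,-1],
    [0,0,0,0,0,-7,-1],
    [0,0,0,0,0,-7,-1],
    [0,0,0,0,0,-7,-1],
    [0,0,0,0,0,-7,-1],
    [0,0,0,0,0,-7,-1],
    [0,0,0,0,0,-7,-1],
    [0,0,0,0,0,-7,-1],
    [0,0,0,0,0,-6,-1],
    [0,0,0,0,0,0,-1],
  ],
)

```text
time_s: 14.72
ee_pos: [0.5793, -0.0772, 0.0379]
eef_rot: [-3.142, -0.0, 1.576]
force: [0.7, 0.6, -0.4]
grip_width: 0.0937
grip_force: 0.0
```

Request:
play_rows(
  commands=[
    [0,0,0,0,0,0,-0.2],
    [0,0,0,0,0,0,0],
    [0,0,0,0,0,0,0.05],
    [0,0,0,0,0,0,0.1],
    [0,0,0,0,0,0,1],
    [0,0,0,0,0,0,1],
    [0,0,0,0,0,0,1],
    [0,0,0,0,0,0,1],
  ],
  force=12,
)

```text
time_s: 15.38
ee_pos: [0.5794, -0.0772, 0.038]
eef_rot: [3.141, 0.0, 1.571]
force: [0.4, 0.3, 0.7]
grip_width: 0.044
grip_force: 0.8
```

Request:
play_rows(
  commands=[
    [0,0,0,0,0,0,1],
    [0,0,-0.007,0,0,0,1],
    [0,0,-0.02,0,0,0,1],
    [0,0,-0.03,0,0,0,1],
    [0,0,-0.035,0,0,0,1],
    [0,0,-0.035,0,0,0,1],
    [0,0,-0.025,0,0,0,1],
    [-0.0135,-0.0017,0,0,0,0,1],
    [-0.025,-0.0032,0,0,0,0,1],
    [-0.025,-0.0032,0,0,0,0,1],
    [-0.025,-0.0032,0,0,0,0,1],
    [-0.025,-0.0032,0,0,0,0,1],
    [-0.025,-0.0032,0,0,0,0,1],
    [-0.025,-0.0032,0,0,0,0,1],
    [-0.025,-0.0032,0,0,0,0,1],
    [-0.025,-0.0032,0,0,0,0,1],
    [-0.025,-0.0032,0,0,0,0,1],
    [0,0,0,0,0,0,1],
    [0,0,0,0,0,0,1],
    [0,0,0,0,0,0,1],
  ],
)

```text
time_s: 17.05
ee_pos: [0.5487, -0.3153, 0.1896]
eef_rot: [-3.141, -0.001, 1.571]
force: [0.9, 0.1, -1.0]
grip_width: 0.0439
grip_force: 12.0
```

Request:
play_rows(
  commands=[
    [0,0,0.02,0,0,0,1],
    [0,0,0.025,0,0,0,1],
    [0,0,0.01,0,0,0,1],
    [0,0,0.005,0,0,0,1],
    [0,0,0.005,0,0,0,1],
    [0,0,0.005,0,0,0,1],
    [0,0,0.005,0,0,0,1],
    [0,0,0.004,0,0,0,1],
    [0,0,0.003,0,0,0,1],
    [0,0,0.002,0,0,0,1],
    [0,0,0,0,0,0,1],
    [0,0,0,0,0,0,1],
  ],
)

```text
time_s: 18.05
ee_pos: [0.5489, -0.3157, 0.1061]
eef_rot: [3.141, 0.0, 1.571]
force: [-0.1, 0.9, -0.4]
grip_width: 0.0439
grip_force: 12.0
```

Request:
play_rows(
  commands=[
    [0,0,0.001,0,0,0,1],
    [0,0,0.001,0,0,0,1],
    [0,0,0,0,0,0,1],
    [0,0,0,0,0,0,1],
  ],
)

```text
time_s: 18.38
ee_pos: [0.5489, -0.3157, 0.104]
eef_rot: [3.142, 0.0, 1.571]
force: [-1.0, 0.1, -0.8]
grip_width: 0.0437
grip_force: 12.0
```

Request:
play_rows(
  commands=[
    [0,0,0.001,0,0,0,1],
    [0,0,0,0,0,0,1],
    [0,0,0,0,0,0,1],
  ],
)

```text
time_s: 18.63
ee_pos: [0.5491, -0.3159, 0.1038]
eef_rot: [3.141, 0.001, 1.571]
force: [0.4, 0.9, 5.2]
grip_width: 0.0435
grip_force: 12.0
```

Request:
play_rows(
  commands=[
    [0,0,0,0,0,0,-0.1],
    [0,0,0,0,0,0,-1],
    [0,0,0,0,0,0,-1],
    [0,0,0,0,0,0,-1],
    [0,0,-0.02,0,0,0,-1],
    [0,0,-0.04,0,0,0,-1],
    [0,0,-0.03,0,0,0,-1],
    [0,0,-0.02,0,0,0,-1],
    [0.0252,0.0174,0,0,0,0,-1],
    [0.0252,0.0174,0,0,0,0,-1],
    [0.0252,0.0174,0,0,0,0,-1],
    [0.0252,0.0174,0,0,0,0,-1],
    [0.0252,0.0174,0,0,0,0,-1],
    [0.0252,0.0174,0,0,0,0,-1],
    [0.0252,0.0174,0,0,0,0,-1],
    [0.0252,0.0174,0,0,0,0,-1],
    [0.0252,0.0174,0,0,0,0,-1],
    [0,0,0,0,0,0,-1],
    [0,0,0,0,0,0,-1],
  ],
)

```text
time_s: 20.22
ee_pos: [0.7058, -0.0875, 0.2121]
eef_rot: [-3.141, -0.0, 1.573]
force: [0.4, -1.1, 0.7]
grip_width: 0.094
grip_force: 0.0
```

```bash
python3 - <<'E'
from h import *
both('v3.png',(350,140,100,100),(260,240,100,130))
print(ctrl.get_obs()['ee_pos'])
print(proj('top',(.5489,-.3157,.136)),proj('side',(.5489,-.3157,.136)))
E
```

```text
(520, 800, 3)
[ 0.70512779 -0.0895123   0.21273418]
(np.float64(410.6628265022531), np.float64(178.8692284294257)) (np.float64(311.24004999426245), np.float64(318.6229854284279))
```

View pics/v3.png

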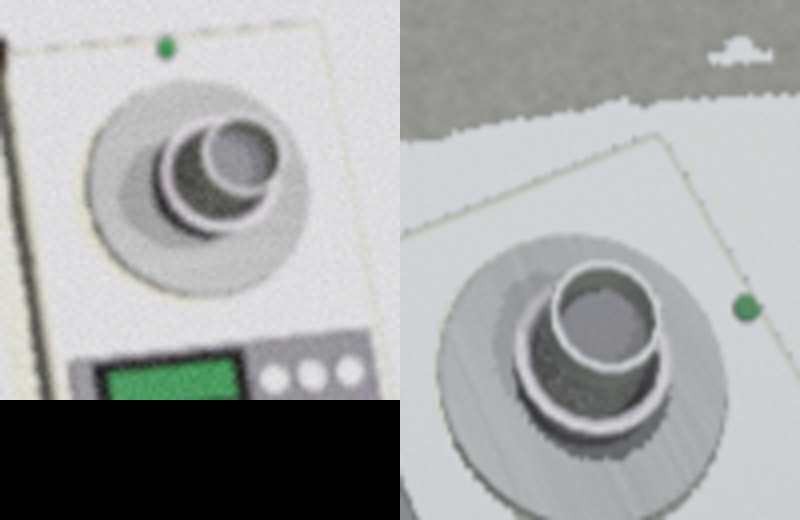

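The jar is seated upright: its rim is at top (410,179) and side (311,319), as predicted. Next is the plug lid.

Request:
play_rows(
  commands=[
    [0,0,0.02,0,0,0,-1],
    [0,0,0.035,0,0,0,-1],
    [0,0,0.035,0,0,0,-1],
    [0,0,0.035,0,0,0,-1],
    [0,0,0.035,0,0,0,-1],
    [0,0,0.025,0,0,0,-1],
    [0,0,0.015,0,0,0,-1],
    [0,0,0.006,0,0,0,-1],
    [0,0,0.002,0,0,0,-1],
    [0,0,0,0,0,0,-0.2],
    [0,0,0,0,0,0,0],
    [0,0,0,0,0,0,1],
    [0,0,0,0,0,0,1],
    [0,0,0,0,0,0,1],
    [0,0,0,0,0,0,1],
    [0,0,0,0,0,0,1],
    [0,0,0,0,0,0,1],
  ],
  force=4,
)

```text
time_s: 21.73
ee_pos: [0.7055, -0.0889, 0.0051]
eef_rot: [3.141, 0.0, 1.571]
force: [-0.2, 0.1, 1.2]
grip_width: 0.0496
grip_force: 4.0
```

Request:
play_rows(
  commands=[
    [0,0,0,0,0,0,-1],
    [0,0,0,0,0,0,-1],
    [0,0,0,0,0,0,-1],
    [0,0,0,0,0,7,-1],
    [0,0,0,0,0,7,-1],
    [0,0,0,0,0,7,-1],
    [0,0,0,0,0,7,-1],
    [0,0,0,0,0,7,-1],
    [0,0,0,0,0,7,-1],
    [0,0,0,0,0,7,-1],
    [0,0,0,0,0,7,-1],
    [0,0,0,0,0,7,-1],
    [0,0,0,0,0,7,-1],
    [0,0,0,0,0,7,-1],
    [0,0,0,0,0,7,-1],
    [0,0,0,0,0,6,-1],
    [0,0,0.002,0,0,0,-1],
    [0,0,0,0,0,0,-1],
  ],
)

```text
time_s: 23.23
ee_pos: [0.7053, -0.0888, 0.0025]
eef_rot: [-3.141, 0.001, 0.003]
force: [0.2, 0.6, 0.3]
grip_width: 0.0943
grip_force: 0.0
```

Request:
play_rows(
  commands=[
    [0,0,0,0,0,0,-0.2],
    [0,0,0,0,0,0,0],
    [0,0,0,0,0,0,1],
    [0,0,0,0,0,0,1],
    [0,0,0,0,0,0,1],
    [0,0,0,0,0,0,1],
    [0,0,0,0,0,0,1],
    [0,0,0,0,0,0,1],
    [0,0,0,0,0,0,1],
  ],
  force=12,
)

```text
time_s: 23.98
ee_pos: [0.7054, -0.0889, 0.0029]
eef_rot: [-3.142, 0.0, 0.0]
force: [-0.3, -0.0, -1.0]
grip_width: 0.0495
grip_force: 12.0
```

Request:
play_rows(
  commands=[
    [0,0,-0.007,0,0,0,1],
    [0,0,-0.02,0,0,0,1],
    [0,0,-0.035,0,0,0,1],
    [0,0,-0.035,0,0,0,1],
    [0,0,-0.035,0,0,0,1],
    [0,0,-0.035,0,0,0,1],
    [0,0,-0.02,0,0,0,1],
    [-0.0045,0.0063,0,0,0,0,1],
    [-0.0164,0.0238,0,0,0,0,1],
    [-0.0164,0.0238,0,0,0,0,1],
    [-0.0164,0.0238,0,0,0,0,1],
    [-0.0164,0.0238,0,0,0,0,1],
    [-0.0164,0.0238,0,0,0,0,1],
    [-0.0164,0.0238,0,0,0,0,1],
    [-0.0164,0.0238,0,0,0,0,1],
    [-0.0164,0.0238,0,0,0,0,1],
    [-0.0164,0.0238,0,0,0,0,1],
    [-0.0045,0.0063,0,0,0,0,1],
    [0,0,0,0,0,0,1],
    [0,0,0,0,0,0,1],
  ],
)

```text
time_s: 25.65
ee_pos: [0.5489, -0.3154, 0.1897]
eef_rot: [-3.141, 0.0, -0.0]
force: [0.6, -0.4, -0.5]
grip_width: 0.0497
grip_force: 12.0
```

Request:
play_rows(
  commands=[
    [0,0,0.015,0,0,0,1],
    [0,0,0.02,0,0,0,1],
    [0,0,0.01,0,0,0,1],
    [0,0,0.004,0,0,0,1],
    [0,0,0.004,0,0,0,1],
    [0,0,0.003,0,0,0,1],
    [0,0,0.002,0,0,0,1],
    [0,0,0,0,0,0,1],
    [0,0,0,0,0,0,1],
  ],
)

```text
time_s: 26.4
ee_pos: [0.549, -0.3157, 0.1324]
eef_rot: [3.141, -0.0, 0.0]
force: [0.2, -0.3, -0.5]
grip_width: 0.0496
grip_force: 12.0
```

Request:
play_rows(
  commands=[
    [0,0,0.002,0,0,0,1],
    [0,0,0.0012,0,0,0,1],
    [0,0,0,0,0,0,1],
    [0,0,0,0,0,0,1],
    [0,0,0,0,0,0,1],
  ],
)

```text
time_s: 26.82
ee_pos: [0.549, -0.3158, 0.1289]
eef_rot: [3.141, -0.0, 0.0]
force: [0.0, 0.0, 0.5]
grip_width: 0.05
grip_force: 12.0
```

Request:
play_rows(
  commands=[
    [0,0,0.0005,0,0,0,1],
    [0,0,0,0,0,0,1],
    [0,0,0,0,0,0,-0.2],
    [0,0,0,0,0,0,-1],
    [0,0,0,0,0,0,-1],
    [0,0,0,0,0,0,-1],
    [0,0,-0.02,0,0,0,-1],
    [0,0,-0.03,0,0,0,-1],
    [0,0,-0.03,0,0,0,-1],
    [-0.0104,-0.0242,0,0,0,0,-1],
    [-0.0104,-0.0242,0,0,0,0,-1],
    [-0.0104,-0.0242,0,0,0,0,-1],
    [-0.0104,-0.0242,0,0,0,0,-1],
    [-0.0104,-0.0242,0,0,0,0,-1],
    [-0.0104,-0.0242,0,0,0,0,-1],
    [-0.0104,-0.0242,0,0,0,0,-1],
    [-0.0104,-0.0242,0,0,0,0,-1],
    [-0.0104,-0.0242,0,0,0,0,-1],
    [-0.0104,-0.0242,0,0,0,0,-1],
  ],
)

```text
time_s: 28.4
ee_pos: [0.4441, -0.0726, 0.2082]
eef_rot: [-3.142, -0.0, -0.0]
force: [-0.4, -0.5, -0.4]
grip_width: 0.0938
grip_force: 0.0
```

Request:
play_rows(
  commands=[
    [0,0,0,0,0,0,-1],
    [0,0,0,0,0,0,-1],
  ],
)

```text
time_s: 28.57
ee_pos: [0.4448, -0.0731, 0.2086]
eef_rot: [3.141, -0.001, 0.002]
force: [-0.3, 0.3, 0.5]
grip_width: 0.0939
grip_force: 0.0
```

```bash
python3 - <<'E'
from h import *
both('v4.png',(350,140,100,100),(260,240,100,130))
print(ctrl.get_obs()['ee_pos'])
print(proj('top',(.549,-.3158,.15)),proj('side',(.549,-.3158,.15)))
E
```

```text
(520, 800, 3)
[ 0.44515846 -0.07416597  0.20837938]
(np.float64(412.82870497246756), np.float64(177.21131513383952)) (np.float64(312.47424445425156), np.float64(315.4797074699045))
```

View pics/v4.png

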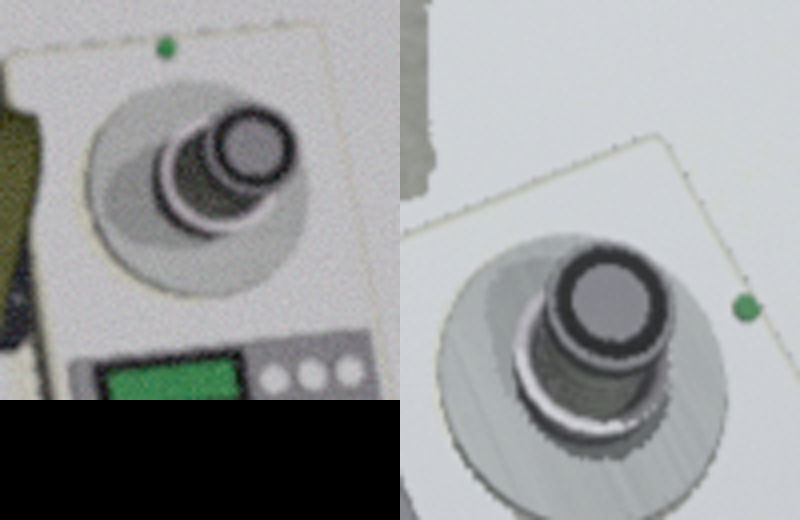

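The plug lid is home and level: its ring centre is at top (413,177) and side (313,315), as predicted. Last is the cap.

Request:
play_rows(
  commands=[
    [0,0,0.02,0,0,0,-1],
    [0,0,0.035,0,0,0,-1],
    [0,0,0.035,0,0,0,-1],
    [0,0,0.035,0,0,0,-1],
    [0,0,0.035,0,0,0,-1],
    [0,0,0.025,0,0,0,-1],
    [0,0,0.013,0,0,0,-1],
    [0,0,0.005,0,0,0,-1],
    [0,0,0,0,0,0,-1],
    [0,0,0,0,0,0,-0.2],
    [0,0,0,0,0,0,1],
    [0,0,0,0,0,0,1],
    [0,0,0,0,0,0,1],
    [0,0,0,0,0,0,1],
    [0,0,0,0,0,0,1],
    [0,0,0,0,0,0,1],
  ],
  force=4,
)

```text
time_s: 30.0
ee_pos: [0.4452, -0.0738, 0.0057]
eef_rot: [3.141, -0.001, 0.0]
force: [-1.0, 0.9, 5.9]
grip_width: 0.0628
grip_force: 4.0
```

Request:
play_rows(
  commands=[
    [0,0,0,0,0,0,-1],
    [0,0,0,0,0,0,-1],
    [0,0,0,0,0,0,-1],
    [0,0,0,0,0,-7,-1],
    [0,0,0,0,0,-7,-1],
    [0,0,0,0,0,-7,-1],
    [0,0,0,0,0,-7,-1],
    [0,0,0,0,0,-7,-1],
    [0,0,0,0,0,-7,-1],
    [0,0,0,0,0,-7,-1],
    [0,0,0,0,0,-7,-1],
    [0,0,0,0,0,-7,-1],
    [0,0,0,0,0,-7,-1],
    [0,0,0,0,0,-7,-1],
    [0,0,0,0,0,-7,-1],
    [0,0,0,0,0,-6,-1],
    [0,0,0,0,0,0,-1],
  ],
)

```text
time_s: 31.42
ee_pos: [0.4447, -0.0737, 0.0051]
eef_rot: [-3.141, -0.0, 1.576]
force: [-0.9, -0.4, 0.5]
grip_width: 0.0942
grip_force: 0.0
```

Request:
play_rows(
  commands=[
    [0,0,0,0,0,0,-0.2],
    [0,0,0,0,0,0,1],
    [0,0,0,0,0,0,1],
    [0,0,0,0,0,0,1],
    [0,0,0,0,0,0,1],
    [0,0,0,0,0,0,1],
    [0,0,0,0,0,0,1],
    [0,0,0,0,0,0,1],
  ],
  force=12,
)

```text
time_s: 32.08
ee_pos: [0.4448, -0.0737, 0.0052]
eef_rot: [-3.142, 0.0, 1.571]
force: [0.8, -0.2, -0.7]
grip_width: 0.0635
grip_force: 12.0
```

Request:
play_rows(
  commands=[
    [0,0,-0.007,0,0,0,1],
    [0,0,-0.023,0,0,0,1],
    [0,0,-0.035,0,0,0,1],
    [0,0,-0.035,0,0,0,1],
    [0,0,-0.035,0,0,0,1],
    [0,0,-0.035,0,0,0,1],
    [0,0,-0.035,0,0,0,1],
    [-0.0063,0.0026,0,0,0,0,1],
    [-0.0255,0.011,0,0,0,0,1],
    [-0.0255,0.011,0,0,0,0,1],
    [-0.0255,0.011,0,0,0,0,1],
    [-0.0255,0.011,0,0,0,0,1],
    [-0.0255,0.011,0,0,0,0,1],
    [-0.0255,0.011,0,0,0,0,1],
    [-0.0255,0.011,0,0,0,0,1],
    [-0.0255,0.011,0,0,0,0,1],
    [-0.0255,0.011,0,0,0,0,1],
    [-0.0063,0.0026,0,0,0,0,1],
    [0,0,0,0,0,0,1],
    [0,0,0,0,0,0,1],
  ],
)

```text
time_s: 33.75
ee_pos: [0.5488, -0.3153, 0.2098]
eef_rot: [-3.141, -0.001, 1.571]
force: [0.8, -0.6, 1.1]
grip_width: 0.0638
grip_force: 12.0
```

Request:
play_rows(
  commands=[
    [0,0,0.015,0,0,0,1],
    [0,0,0.02,0,0,0,1],
    [0,0,0.015,0,0,0,1],
    [0,0,0.004,0,0,0,1],
    [0,0,0.004,0,0,0,1],
    [0,0,0.004,0,0,0,1],
    [0,0,0.004,0,0,0,1],
    [0,0,0.004,0,0,0,1],
    [0,0,0,0,0,0,1],
    [0,0,0,0,0,0,1],
  ],
)

```text
time_s: 34.58
ee_pos: [0.5491, -0.3158, 0.1403]
eef_rot: [-3.142, -0.0, 1.571]
force: [-0.1, 0.1, -0.7]
grip_width: 0.0635
grip_force: 12.0
```

Request:
play_rows(
  commands=[
    [0,0,0.004,0,0,0,1],
    [0,0,0.004,0,0,0,1],
    [0,0,0.003,0,0,0,1],
    [0,0,0.002,0,0,0,1],
    [0,0,0.001,0,0,0,1],
    [0,0,0,0,0,0,1],
    [0,0,0,0,0,0,1],
  ],
)

```text
time_s: 35.17
ee_pos: [0.5491, -0.3158, 0.1263]
eef_rot: [3.141, 0.0, 1.571]
force: [0.2, -0.3, 1.2]
grip_width: 0.0638
grip_force: 12.0
```

Request:
play_rows(
  commands=[
    [0,0,0.0007,0,0,0,1],
    [0,0,0,0,0,0,1],
    [0,0,0,0,0,0,1],
  ],
)

```text
time_s: 35.42
ee_pos: [0.5492, -0.3159, 0.1262]
eef_rot: [3.141, 0.0, 1.571]
force: [-2.0, 0.5, 5.7]
grip_width: 0.0635
grip_force: 12.0
```

Contact, so the cap is resting on the plug lid. Releasing and backing off.

Request:
play_rows(
  commands=[
    [0,0,0,0,0,0,-0.5],
    [0,0,0,0,0,0,-1],
    [0,0,0,0,0,0,-1],
    [0,0,0,0,0,0,-1],
    [0,0,-0.02,0,0,0,-1],
    [0,0,-0.03,0,0,0,-1],
    [0,0,-0.03,0,0,0,-1],
    [0.03,-0.01,0,0,0,0,-1],
    [0.03,-0.01,0,0,0,0,-1],
    [0.03,-0.01,0,0,0,0,-1],
    [0.03,-0.01,0,0,0,0,-1],
    [0.03,-0.01,0,0,0,0,-1],
    [0.03,-0.01,0,0,0,0,-1],
    [0.03,-0.01,0,0,0,0,-1],
    [0,0,0,0,0,0,-1],
    [0,0,0,0,0,0,-1],
  ],
)

```text
time_s: 36.75
ee_pos: [0.479, -0.1049, 0.206]
eef_rot: [3.141, 0.0, 1.573]
force: [-0.0, -0.0, -0.5]
grip_width: 0.0941
grip_force: 0.0
```

```bash
python3 - <<'E'
from h import *
both('v5.png',(350,140,100,100),(260,240,100,130))
print(proj('top',(.549,-.3158,.155)),proj('side',(.549,-.3158,.155)))
E
```

```text
(520, 800, 3)
(np.float64(413.5995988005027), np.float64(176.62434583613495)) (np.float64(312.8965322542926), np.float64(314.3099490601283))
```

View pics/v5.png

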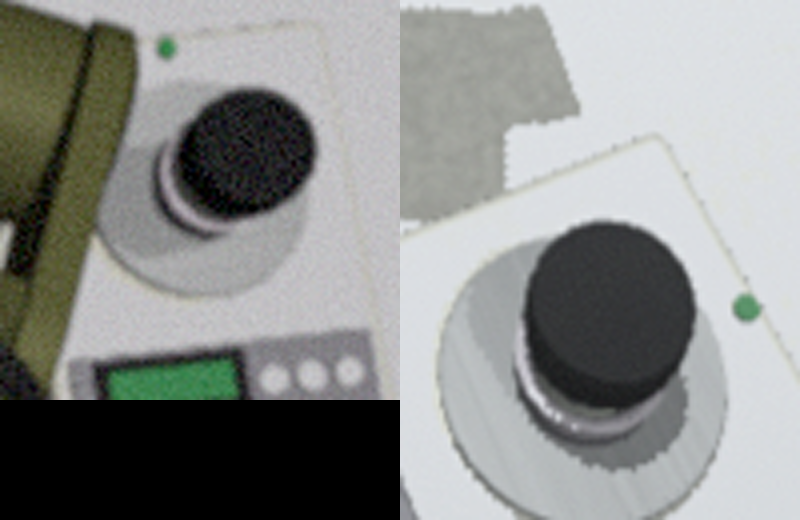

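The cap sits level over the plug lid, centred near top (413,177) and side (313,315), and the gripper is clear. Handing in.

```bash
python3 -c "
from station import ctrl
print(ctrl.hand_in())"
```

```text
the job is handed in; nothing more can be done
None
```

The job is handed in: the adapter, jar, plug lid and cap are stacked in that order in the middle of the balance pan, each released before the next, in about 37 s of robot time; no verdict came back.

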